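Fit the cam on the gear drive's flatted shaft

TASK

Fit the pear-shaped cam onto the upright flatted shaft of the small gear drive: turn it so that the flat in its D-shaped bore meets the flat on the shaft, slide it down until it sits fully home on the shoulder, and let go. Leave the plain round collar where it lies.

Things in the scene. Friction and masses are not known exactly. Their poses are not given: they have to be found in the camera images.
- cam: Steel cam flat on the desk. Plate 12 mm thick: base radius 28 mm, lobe to 54 mm from the axis along +x. Above it a hub, its top 36 mm over the underside, with wrench flats 46 mm apart facing +y and -y: grip these, 14 to 36 mm up. D-bore right through: radius 16.5 mm, flat 6.5 mm from the axis on the -x side, opposite the lobe. About 120 g. Origin: bore axis, underside; z up.
- seat (a point): Point on the drive's upright shaft axis, on the shoulder where the cam sits, 40 mm above the desk. The shaft rises 45 mm from here: radius 13 mm, flat 4 mm from the axis on the -x side; the last 16 mm taper to radius 7.5 mm to lead the bore on. Play 2.5 mm, 12 degrees. A cam that is home has its origin here and its x axis (lobe) along this +x; the shaft then stands 9 mm out of the hub.
- drive: The fixed gear drive: grey gearbox 96 x 72 mm, top 36 mm above the desk; its round boss (radius 24 mm) is the shoulder. Origin: shaft axis, underside; axes as for the seat. It reaches 46 mm from the axis to -x, 42 mm sideways, 70 mm to +x, its motor 94 mm. Beyond it a drawer shelf hangs over the desk from 610 mm ahead of the robot's base, 455 to 585 mm up: keep the arm clear of it.
- collar: Plain round collar of the same steel, to be left alone: round flange of radius 28 mm, 12 mm thick, no lobe; hub like the cam's (46 mm over its flats, 36 mm high); round bore of radius 16.5 mm with no flat. Origin: on its axis at the underside; z up.
Mind the look-alikes: they are no part of the job. Leave any turquoise look-alike of the cam alone.

How it is judged:
At the end, for the whole second after the job is handed in: The cam is on the shaft: its axis within 10 mm of the shaft's, its underside within 5 mm of the shoulder, level within 0.1 rad, its flat turned to the shaft's flat (lobe along the seat's +x axis) within 0.5 rad, and at rest (horizontal distance between cam and seat below 0.01 m and z of cam in the frame of seat between -0.005 and 0.005 m and angle between cam's own z axis and vertical below 0.1 rad and angle between the x axis of cam and the x axis of seat, either way round below 0.5 rad and linear speed of cam below 0.02 m/s); the robot touches nothing.
It fails at once if the round collar is moved by more than 30 mm (distance of collar from where it was at the start of the episode above 0.03 m).
It also fails if it takes over 32 s, if anything falls off the work surface, if the arm or the gripper's body presses on something with over 40 N, if the wrist force passes 120 N, or if a joint passes its speed limit or range.

ROBOT

A 6-joint arm with a two-finger parallel gripper is mounted at the origin on a cart in front of the work surface, level with it; the furniture and walls round the work are solid. World frame = base frame: x ahead of the robot, y to its left, z up, the work surface at z = 0. Lengths are in m, angles in rad, forces in N, time in s.
With the tool pointing down it reaches from about 0.25 to 0.775 m from the base axis. Payload 4 kg.
Tool frame: the origin (TCP) lies at the very end of the fingers, on their centre line; the grasp point (between the pads) lies 19 mm behind it (robot.hold_point_z is the distance from the TCP to the grasp point, in m); z points along the fingers, y is the line along which they close (so a half turn about z gives the same grasp; the last joint's range is limited). The gripper opens to 94 mm and grips with 3 to 60 N. Pads are 16 mm wide; open, the fingers measure 119 mm over their backs; the gripper's body (75 mm by 177 mm) begins 78 mm behind the grasp point.
Start: joints at [1.1, 0.087, 1.371, -0, 1.684, -0.103], TCP at [0.198, 0.513, 0.206] pointing down, gripper open.
Joint ranges: [-3.1, 3.1], [-0.76, 2.03], [0.27, 2.55], [-1.08, 4.22], [0.17, 2.65], [-2.57, 2.57]. Speed limits (rad/s): [2.79, 2.79, 3.14, 3.14, 3.14, 3.14].

INTERFACE

Orientations are given as [roll, pitch, yaw] about the fixed x, y, z axes, in that order (R = Rz(yaw) Ry(pitch) Rx(roll)).
In Python, from bench import robot gives the robot as it stands.
- The arm moves only by the tool carry_out, never from a script. Its argument "steps" is a list of rows, each a list of 3 entries, a list of its own where there are three numbers: the shift along the tool's x, y, z in m, then the turn about the tool's z in units of 10 degrees (1.0 is 10 degrees), then the closure, from -1 (fully open) to 1 (shut). In form: [[[tx, ty, tz], roll, jaw], ...]. A call has 1 to 10 rows; each row is the pose to reach, as a shift and turn from the pose commanded when the call began, along the tool's axes at that moment; what a row does not reach only later rows make up. A row lasts 1/8 s, in which the tool goes at most 62.5 mm and 10.7 degrees, less where a joint would pass 70% of its speed; a pose out of reach is approached as far as the arm can. A call with a gripper value outside its range is refused whole. The fingers move at their own pace and stop on an object; the grip force is fixed at half the most. Time passes only in rows, so rows that repeat a pose let the fingers close. It gives the time, the measured TCP pose, the force, the opening and the grip force at its end, in the units of the state.
- robot.get_obs(): the state, without advancing time (a new reading comes with each control period).
- robot.snapshot(name): name is "scene" or "top" or "wrist"; returns a dict with "image" (420x560x3 uint8, red, green, blue), "z_map" (420x560 float32, m along the optical axis (not along the pixel's ray), 0 where there is no reading), "mtx" (3x3 intrinsics, pixels), "D" ([k1, k2, p1, p2, k3] as OpenCV has them; the pictures are not rectified), "R" (3x3) and "t" (3): a world point X has camera coordinates R X + t. Camera axes: x right, y down, z forward; pixel columns grow to the right and rows downward; lengths in m; the calibration is good to about 2 mm. A picture is of the moment at which its call begins.
- robot.close_job(): hands the job in; it is judged then, once.
The state is a dict: "time": time; "joint_positions": joint angles; "qvel": joint speeds; "joint_torque": joint torques, N m; "tool_pos": TCP position; "ee_rot": TCP orientation; "wrist_force": force on the tool from outside, world axes, zero at the start; "wrist_torque": the same for the moment, N m; "width": finger opening in m; "finger_force": force on a finger pad.
Only numpy, scipy, OpenCV 4.12 (cv2) and the standard library are available. Lean on these libraries where they do the work, as an engineer would, in place of code of your own. Each camera call takes 0.05 s, during which the arm holds its last target. There are 200 camera calls.

## Working session

There is one attempt and no reset: what is moved stays moved. The work goes in short steps, Python scripts to look and compute and a tool call to move; the robot and the scene stay as the last step left them, time stands still between calls to the robot, and variables do not carry over. Pictures are saved under pics/ and viewed, at most 10 in all, crops included, and the job is handed in when it is done.

Besides the shell and the picture viewer there is one more tool, called after "Request:" as name(argument=value, ...) on one line, values as JSON. carry_out: Moves the arm, as the interface text tells. Its arguments: {"type":"object","properties":{"steps":{"type":"array","items":{"type":"array"}}},"required":["steps"]}

```bash
mkdir -p pics; ls
cat > h.py <<'E'
import numpy as np,cv2,pickle
from bench import robot
def snap(name,tag):
    s=robot.snapshot(name); pickle.dump(s,open(f'{tag}.pkl','wb'))
    cv2.imwrite(f'pics/{tag}.png',s['image'][:,:,::-1]); return s
def cloud(s):
    h,w=s['z_map'].shape
    g=np.stack(np.meshgrid(np.arange(w),np.arange(h)),-1).reshape(-1,1,2).astype(np.float64)
    n=cv2.undistortPoints(g,s['mtx'],s['D']).reshape(h,w,2)
    z=s['z_map'].astype(float)
    P=np.dstack([n[...,0]*z,n[...,1]*z,z])
    X=(P-s['t'])@s['R']; X[z==0]=np.nan
    return X
E
python3 - <<'E'
from h import *
a=snap('scene','scene0');b=snap('top','top0')
print(robot.get_obs())
cv2.imwrite('pics/both.png',cv2.resize(np.hstack([a['image'],b['image']])[:,:,::-1],(800,300)))
E
```

```text
pics
{'time': 0.1, 'joint_positions': array([ 1.09991298e+00,  8.78723375e-02,  1.37204737e+00, -2.30375841e-05,
        1.68359725e+00, -1.03047557e-01]), 'qvel': array([-0.00156682,  0.0015724 , -0.00326761, -0.0006338 ,  0.00053268,
       -0.00028686]), 'joint_torque': array([ 2.14019150e-03, -3.41250300e+01, -3.03303766e+01,  7.20460271e-02,
        3.04064678e-02, -1.18274615e-04]), 'tool_pos': array([0.19754625, 0.51278895, 0.20445429]), 'ee_rot': array([-3.13967620e+00, -1.75169519e-04,  2.77375412e+00]), 'wrist_force': array([-1.0515459 ,  0.02414319, -0.20797046]), 'wrist_torque': array([-0.04116018,  0.00791533, -0.04340278]), 'finger_force': 0.0, 'width': 0.09383324995533592}
```

View pics/top0.png

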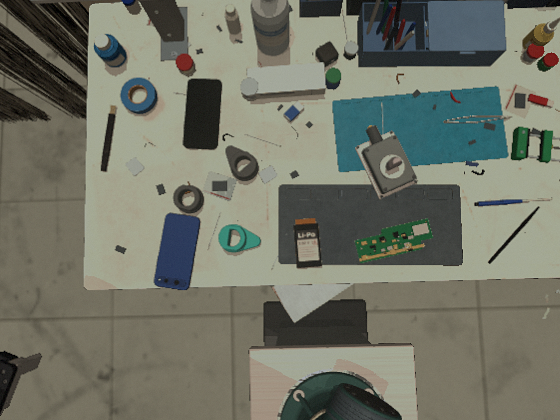

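View pics/scene0.png

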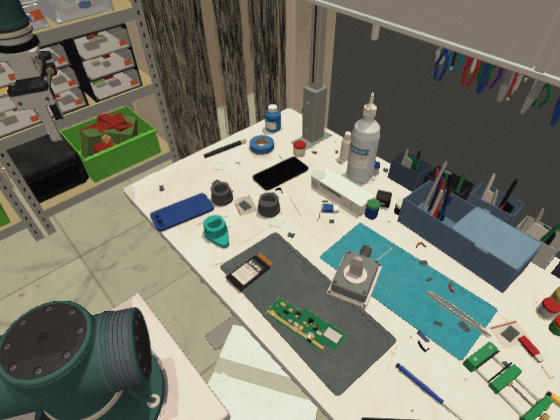

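The top view shows the dark cam at about (241,162), the collar at (188,197), the turquoise look-alike at (238,238), and the drive shaft at about (392,168) with its motor towards (374,132). I'll enlarge the cam and the drive.

Run:
```python
from h import *
s=pickle.load(open('top0.pkl','rb')); X=cloud(s); im=s['image'][:,:,::-1]
c=[cv2.resize(im[y-35:y+35,x-33:x+33],None,fx=6,fy=6,interpolation=cv2.INTER_CUBIC) for x,y in((241,162),(388,162))]
cv2.imwrite('pics/crop.png',np.hstack(c)); print(c[0].shape)
for name,(x0,x1,y0,y1),zr in(('camhub',(215,270,135,190),(.03,.045)),('camplate',(215,270,135,190),(.007,.02)),('collarhub',(168,210,178,218),(.025,.045)),('shafttop',(360,425,120,205),(.07,.095)),('box',(350,425,115,205),(.025,.0375)),('motor',(350,425,110,205),(.043,.068))):
    P=X[y0:y1,x0:x1].reshape(-1,3); P=P[(P[:,2]>zr[0])&(P[:,2]<zr[1])]
    if len(P)>4:
        r=cv2.minAreaRect((P[:,:2]*1000).astype(np.float32)); print(name,len(P),P.mean(0).round(4),np.median(P[:,2]).round(4),r)
for p in((241,162),(392,168),(374,132),(388,162)):print(p,X[p[1],p[0]])
```

```text
(420, 396, 3)
camhub 371 [0.507  0.1578 0.0344] 0.0344 ((507.9953308105469, 158.87408447265625), (51.23311996459961, 45.948490142822266), 43.38090896606445)
camplate 283 [0.5235 0.1729 0.0111] 0.0106 ((522.6934204101562, 182.10198974609375), (110.2994384765625, 55.42259216308594), 58.455841064453125)
collarhub 347 [0.4462 0.2706 0.0338] 0.0342 ((446.2884521484375, 271.16546630859375), (52.422000885009766, 45.79256057739258), 74.42022705078125)
shafttop 88 [ 0.4939 -0.1259  0.0793] 0.0806 ((493.57177734375, -125.8380355834961), (16.885976791381836, 18.111900329589844), 43.03815841674805)
box 1580 [ 0.5067 -0.121   0.0337] 0.0342 ((516.62109375, -118.95745086669922), (132.47901916503906, 73.13948059082031), 22.39743995666504)
motor 44 [ 0.4908 -0.1227  0.0571] 0.0573 ((495.193359375, -126.34552764892578), (15.989717483520508, 23.702199935913086), 23.469913482666016)
(241, 162) [ 0.51953614  0.16555386 -0.00384272]
(392, 168) [ 0.48841978 -0.12962451  0.03860095]
(374, 132) [ 0.56244203 -0.10038195  0.03124591]
(388, 162) [ 0.49487435 -0.11677196  0.0665226 ]
```

View pics/crop.png

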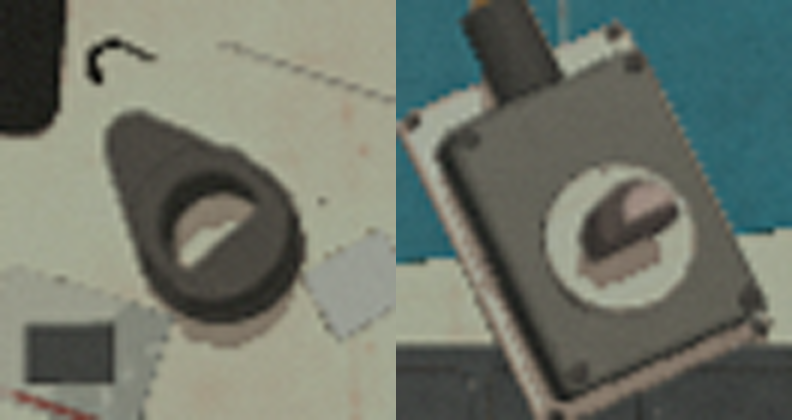

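The cam's lobe and the hub flats point up-left, at about 43° world yaw. The bore flat runs from crop (185,268) to (258,205). The drive's +x points up-left at about 22°, and the boss is centred near crop (620,238). I'll refine both centres and work out the first move.

```bash
cat >> h.py <<'E'
def ray(s,uv,z):
    n=cv2.undistortPoints(np.array(uv,float).reshape(-1,1,2),s['mtx'],s['D']).reshape(-1,2)
    d=np.c_[n,np.ones(len(n))]@s['R']; c=-s['R'].T@s['t']
    return c+d*((z-c[2])/d[:,2])[:,None]
def togo(xyz,yaw_deg):
    from scipy.spatial.transform import Rotation as Q
    o=robot.get_obs(); R=Q.from_euler('xyz',o['ee_rot']).as_matrix()
    dy=(yaw_deg-np.degrees(o['ee_rot'][2])+90)%180-90
    print('shift mm',((np.array(xyz)-o['tool_pos'])@R*1000).round(1),'roll units (mod 18)',(-dy/10).round(2),'tcp',o['tool_pos'].round(4),np.degrees(o['ee_rot']).round(2),'t',o['time'])
E
python3 - <<'E'
from h import *
s=pickle.load(open('top0.pkl','rb'));X=cloud(s)
print('boss',ray(s,[[392.3,166.7]],.04), 'box angle edges')
hsv=cv2.cvtColor(s['image'],cv2.COLOR_RGB2HSV)
g=(X[...,2]>.036)&(X[...,2]<.0445); g[:,:370]=0;g[:,415:]=0;g[:140]=0;g[190:]=0
P=X[g]; print('boss pts',len(P),cv2.minEnclosingCircle((P[:,:2]*1000).astype(np.float32)))
# lobe angle: plate points
Y=X[135:190,215:270]; m=(Y[...,2]>.007); m=cv2.morphologyEx(m.astype(np.uint8),cv2.MORPH_OPEN,np.ones((3,3),np.uint8))
n,l,st,ce=cv2.connectedComponentsWithStats(m); k=l==1+np.argmax(st[1:,4])
P=Y[k]; c=np.array([.508,.1589]); d=P[:,:2]-c; r=np.hypot(*d.T); q=d[r>.045]; print('lobe',len(q),r.max(),np.degrees(np.arctan2(*q.mean(0)[::-1])))
b=X[115:205,350:425]; b=b[(b[...,2]>.025)&(b[...,2]<.0375)]; 
a=np.radians(22.4); R=np.array([[np.cos(a),np.sin(a)],[-np.sin(a),np.cos(a)]]); e=(b[:,:2]-[.4936,-.1258])@R.T
print('box local ext',np.percentile(e,[1,50,99],axis=0))
togo([.508,.159,.16],43.4)
E
```

```text
boss [[ 0.49067037 -0.13003366  0.04      ]] box angle edges
boss pts 516 ((496.91204833984375, -128.39382934570312), 51.3104133605957)
lobe 40 0.0537545183321198 38.825318219467405
box local ext [[-0.04168214 -0.03754184]
 [ 0.01951727 -0.00022323]
 [ 0.08446891  0.03358039]]
shift mm [-416.9 -218.4   44.8] roll units (mod 18) -6.45 tcp [0.1975 0.5128 0.2045] [-1.7989e+02 -1.0000e-02  1.5892e+02] t 0.1
```

Request:
carry_out(steps=[[[-0.035,-0.018,0.0],1,-1],[[-0.085,-0.044,0.0],2,-1],[[-0.135,-0.07,0.0],3,-1],[[-0.185,-0.096,0.01],4,-1],[[-0.235,-0.122,0.01],5,-1],[[-0.285,-0.148,0.02],6,-1],[[-0.335,-0.174,0.03],7,-1],[[-0.375,-0.196,0.04],8,-1],[[-0.405,-0.212,0.045],9,-1],[[-0.417,-0.218,0.045],10,-1]])

```text
time: 1.35
tool_pos: [0.5089, 0.1579, 0.1589]
ee_rot: [-3.14, 0.002, 1.02]
wrist_force: [-0.5, 0.3, -0.1]
width: 0.094
finger_force: 0.0
```

Request:
carry_out(steps=[[[0,0,0],0.9,-1],[[0,0,0],1.7,-1],[[0,0,0],1.7,-1],[[0,0,0],1.7,-1]])

```text
time: 1.85
tool_pos: [0.5082, 0.1599, 0.1601]
ee_rot: [-3.141, 0.001, 0.734]
wrist_force: [0.1, 0.0, -0.5]
width: 0.0938
finger_force: 0.0
```

Run:
```python
from h import *
s=snap('wrist','w1'); togo([.508,.159,.16],42); X=cloud(s)
m=(X[...,2]>.030)&(X[...,2]<.045); m=m.astype(np.uint8)
n,l,st,ce=cv2.connectedComponentsWithStats(m)
for i in range(1,n):
    if st[i,4]>300:
        P=X[l==i]; print(st[i],P.mean(0),cv2.minAreaRect((P[:,:2]*1000).astype(np.float32)))
```

```text
shift mm [-0.9  0.5  0.3] roll units (mod 18) 0.0 tcp [0.5083 0.1599 0.1603] [-1.7998e+02  1.0000e-02  4.2030e+01] t 1.9
[499   0  50  74 833] [0.74908158 0.1078709  0.03771414] ((753.3118286132812, 102.88731384277344), (67.28308868408203, 26.190019607543945), 71.7941665649414)
[  392    47   168   172 12027] [0.67846641 0.0717367  0.03466294] ((680.658935546875, 62.71055603027344), (58.56418228149414, 203.44436645507812), 2.9622886180877686)
[ 112  144   59   59 1628] [0.44767431 0.27179319 0.0356924 ] ((446.4010314941406, 272.09375), (52.08089065551758, 47.37007522583008), 75.07720184326172)
[ 254  176   52   57 1725] [0.5086707  0.15971777 0.03579698] ((509.3764343261719, 159.86184692382812), (52.09233093261719, 46.050079345703125), 40.81330871582031)
```

View pics/w1.png

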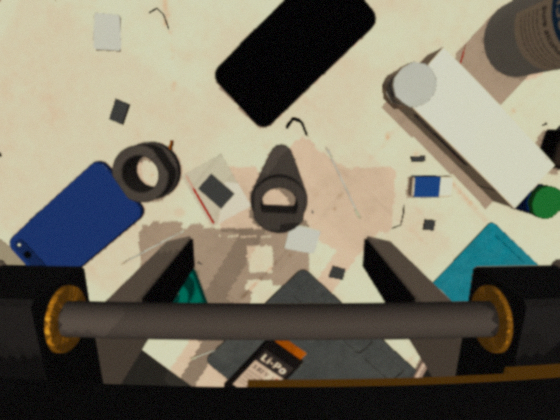

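The cam is at about (280,200) in the wrist view, with its lobe straight up along tool +x. Its pose is (0.509, 0.160) at about 41°. I'll go down to TCP z ≈ 16 mm and grip.

Request:
carry_out(steps=[[[0.001,0.0005,0.04],0.1,-1],[[0.001,0.0005,0.085],0.1,-1],[[0.001,0.0005,0.12],0.1,-1],[[0.001,0.0005,0.138],0.1,-1],[[0.001,0.0005,0.144],0.1,-1],[[0.001,0.0005,0.144],0.1,-1]])

```text
time: 2.65
tool_pos: [0.5103, 0.1604, 0.0174]
ee_rot: [3.141, -0.001, 0.715]
wrist_force: [-0.1, -0.0, 0.6]
width: 0.0944
finger_force: 0.0
```

Request:
carry_out(steps=[[[0,0,0],0,0.3],[[0,0,0],0,1],[[0,0,0],0,1],[[0,0,0],0,1],[[0,0,0],0,1],[[0,0,0],0,1]])

```text
time: 3.4
tool_pos: [0.5095, 0.1602, 0.0165]
ee_rot: [-3.141, -0.0, 0.714]
wrist_force: [-0.2, 0.8, 0.6]
width: 0.0457
finger_force: 29.9
```

Request:
carry_out(steps=[[[0,0,-0.02],0,1],[[0,0,-0.06],0,1],[[-0.02,0.011,-0.11],0,1],[[-0.06,0.034,-0.15],0,1],[[-0.11,0.061,-0.163],0.4,1],[[-0.16,0.089,-0.163],0.8,1],[[-0.21,0.117,-0.163],1.2,1],[[-0.26,0.145,-0.163],1.6,1],[[-0.295,0.164,-0.163],1.85,1],[[-0.307,0.171,-0.163],1.85,1]])

```text
time: 4.65
tool_pos: [0.3887, -0.1716, 0.1792]
ee_rot: [-3.141, 0.0, 0.388]
wrist_force: [0.3, 0.7, -1.1]
width: 0.0459
finger_force: 29.9
```

Request:
carry_out(steps=[[[0,0,0],0,1],[[0,0,0],0,1],[[0,0,0],0,1]])

```text
time: 5.03
tool_pos: [0.3901, -0.1691, 0.1794]
ee_rot: [-3.141, -0.0, 0.394]
wrist_force: [0.2, 0.2, -0.9]
width: 0.0457
finger_force: 29.9
```

Run:
```python
from h import *
s=snap('wrist','w2'); togo([.493,-.127,.14],22.4); X=cloud(s)
for nm,a,b in(('tip',.065,.1),('taper',.075,.1),('boss',.037,.046),('box',.03,.0375)):
  m=(X[...,2]>a)&(X[...,2]<b)&(np.hypot(X[...,0]-.51,X[...,1]+.12)<.09)
  n,l,st,ce=cv2.connectedComponentsWithStats(m.astype(np.uint8))
  for i in range(1,n):
    if st[i,4]>40:
        P=X[l==i]; print(nm,st[i],P.mean(0).round(4),cv2.minAreaRect((P[:,:2]*1000).astype(np.float32)))
```

```text
shift mm [111.2   0.6  39.5] roll units (mod 18) 0.02 tcp [ 0.3901 -0.1691  0.1794] [-1.7998e+02 -1.0000e-02  2.2550e+01] t 5.075
tip [265  59  32  23 622] [ 0.4938 -0.1275  0.0791] ((496.17919921875, -126.56665802001953), (16.584850311279297, 25.10392189025879), 23.111642837524414)
taper [267  60  29  19 442] [ 0.4945 -0.1274  0.0823] ((496.131591796875, -126.9319839477539), (13.60554313659668, 22.015413284301758), 22.79953384399414)
boss [243  18   7  10  46] [ 0.5268 -0.0815  0.0381] ((526.7780151367188, -81.47282409667969), (7.284473896026611, 5.365480899810791), 19.872173309326172)
boss [306  18  14  10  63] [ 0.5492 -0.1358  0.038 ] ((548.7674560546875, -135.0017852783203), (7.132852554321289, 11.341409683227539), 23.58146858215332)
boss [ 251   52   57   57 1627] [ 0.4898 -0.1288  0.0401] ((492.90740966796875, -128.1428680419922), (48.197879791259766, 49.51569747924805), 9.327675819396973)
boss [244 114  10  11  51] [ 0.4504 -0.1137  0.038 ] ((450.8025817871094, -114.04536437988281), (8.904955863952637, 8.318599700927734), 22.46300506591797)
box [ 240    0   82  127 6352] [ 0.505  -0.1229  0.0357] ((506.71044921875, -122.16525268554688), (109.56976318359375, 72.52458190917969), 22.47501564025879)
```

View pics/w2.png

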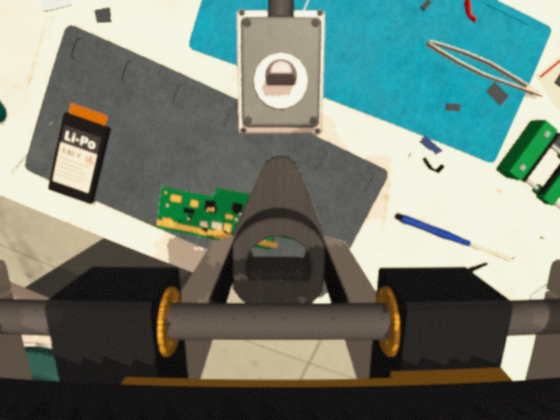

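The shaft tip is at (281,75) on the boss at (281,80). The cam is held with its lobe up the image and its bore at about (280,265). I'll measure the bore offset in the hand.

Run:
```python
from h import *
s=pickle.load(open('w2.pkl','rb')); X=cloud(s); tcp=np.array([.3901,-.1691]); a=np.radians(22.55)
B=np.array([[np.cos(a),np.sin(a)],[np.sin(a),-np.cos(a)]])
L=(X[...,:2]-tcp)@B.T*1000
for nm,z0,z1 in(('hub',.192,.205),('plate',.165,.182)):
  m=(X[...,2]>z0)&(X[...,2]<z1)&(np.abs(L[...,1])<23.5)&(np.abs(L[...,0])<60); P=L[m]
  print(nm,m.sum(),np.nanmedian(X[m][:,2]),np.percentile(P,[.5,50,99.5],axis=0).round(1).tolist())
  ys,xs=np.where(m);print(xs.min(),xs.max(),ys.min(),ys.max())
for p in((280,160),(280,205),(280,215),(280,222),(280,240),(280,255),(280,285),(280,295)):print(p,L[p[1],p[0]].round(1),X[p[1],p[0],2].round(4))
togo([.4928,-.1281,.13],22.5)
```

```text
hub 5293 0.1989566408896024 [[-19.3, -23.3], [-0.5, -0.4], [25.5, 22.8]]
230 327 214 302
plate 3788 0.1750743097447044 [[-7.5, -22.3], [29.9, 0.6], [52.4, 22.3]]
237 321 155 268
(280, 160) [51.   0.6] 0.1756
(280, 205) [26.5  0.6] 0.1753
(280, 215) [25.5  0.5] 0.1941
(280, 222) [23.4  0.5] 0.1998
(280, 240) [-48.8   1.4] 0.0046
(280, 255) [-65.9   1.4] 0.0048
(280, 285) [-9.2  0.6] 0.2003
(280, 295) [-15.2   0.6] 0.1994
shift mm [110.6   1.5  49.5] roll units (mod 18) 0.01 tcp [ 0.3901 -0.1691  0.1794] [-1.7998e+02 -1.0000e-02  2.2550e+01] t 5.075
```

Request:
carry_out(steps=[[[0.03,0.0015,0],0,1],[[0.07,0.0015,0.01],0,1],[[0.1,0.0015,0.03],0,1],[[0.111,0.0015,0.045],0,1],[[0.111,0.0015,0.049],0,1],[[0.111,0.0015,0.049],0,1],[[0.111,0.0015,0.049],0,1]])

```text
time: 5.95
tool_pos: [0.4927, -0.1298, 0.1315]
ee_rot: [3.14, -0.001, 0.391]
wrist_force: [0.4, 0.4, -1.0]
width: 0.0457
finger_force: 29.9
```

Request:
carry_out(steps=[[[0,0,0.008],0,1],[[0,0,0.016],0,1],[[0,0,0.024],0,1],[[0,0,0.03],0,1],[[0,0,0.036],0,1],[[0,0,0.036],0,1]])

```text
time: 6.7
tool_pos: [0.4924, -0.129, 0.0937]
ee_rot: [-3.141, 0.001, 0.391]
wrist_force: [0.0, 0.7, -1.4]
width: 0.0459
finger_force: 29.9
```

Run:
```python
from h import *
togo([.4933,-.1279,.0565],22.5); o=robot.get_obs(); print(o['wrist_force'],o['wrist_torque'])
```

```text
shift mm [ 1.2 -0.7 37.2] roll units (mod 18) -0.01 tcp [ 0.4924 -0.129   0.0937] [-1.7995e+02  5.0000e-02  2.2430e+01] t 6.7
[ 0.01448019  0.66739173 -1.40438711] [-0.04545033  0.17640277  0.04915341]
```

Request:
carry_out(steps=[[[0.001,-0.0005,0.004],0,1],[[0.001,-0.0005,0.009],0,1],[[0.001,-0.0005,0.014],0,1],[[0.001,-0.0005,0.019],0,1],[[0.001,-0.0005,0.023],0,1],[[0.001,-0.0005,0.023],0,1]])

```text
time: 7.45
tool_pos: [0.4932, -0.1282, 0.0709]
ee_rot: [-3.141, 0.001, 0.391]
wrist_force: [0.2, 0.0, -1.0]
width: 0.0457
finger_force: 29.9
```

No contact so far, with the underside at about 54 mm. I'll continue to the shoulder.

Request:
carry_out(steps=[[[0,0,0.004],0,1],[[0,0,0.008],0,1],[[0,0,0.011],0,1],[[0,0,0.013],0,1],[[0,0,0.0135],0,1],[[0,0,0.0135],0,1]])

```text
time: 8.2
tool_pos: [0.4936, -0.1283, 0.058]
ee_rot: [3.142, -0.0, 0.391]
wrist_force: [0.1, 0.3, -1.7]
width: 0.0458
finger_force: 29.9
```

Request:
carry_out(steps=[[[0,0,0.001],0,1],[[0,0,0.001],0,1],[[0,0,0.001],0,0.6],[[0,0,0.001],0,0],[[0,0,0.001],0,-1],[[0,0,0.001],0,-1],[[0,0,0.001],0,-1],[[0,0,0.001],0,-1]])

```text
time: 9.2
tool_pos: [0.4936, -0.1283, 0.057]
ee_rot: [-3.142, -0.0, 0.391]
wrist_force: [-0.0, 0.3, 0.5]
width: 0.0836
finger_force: 0.0
```

Request:
carry_out(steps=[[[0,0,-0.01],0,-1],[[0,0,-0.04],0,-1],[[0,0,-0.09],0,-1],[[-0.03,0,-0.13],0,-1],[[-0.06,0,-0.14],0,-1],[[-0.06,0,-0.14],0,-1],[[-0.06,0,-0.14],0,-1]])

```text
time: 10.07
tool_pos: [0.4383, -0.151, 0.1967]
ee_rot: [-3.141, -0.0, 0.391]
wrist_force: [-0.5, 0.2, -0.3]
width: 0.094
finger_force: 0.0
```

Run:
```python
from h import *
s=snap('wrist','w3'); X=cloud(s); D=np.hypot(X[...,0]-.4928,X[...,1]+.1282)
for nm,a,b,r in(('hub',.065,.0805,.035),('plate',.045,.06,.06),('tip',.0815,.1,.03)):
  P=X[(X[...,2]>a)&(X[...,2]<b)&(D<r)]; print(nm,len(P),np.median(P[:,2]).round(4),cv2.minAreaRect((P[:,:2]*1000).astype(np.float32)))
print(robot.get_obs()['time'])
```

```text
hub 2190 0.0761 ((492.60699462890625, -128.58229064941406), (52.102783203125, 46.20667266845703), 20.858570098876953)
plate 1178 0.0521 ((512.3134155273438, -121.6439208984375), (65.78839874267578, 55.49776077270508), 19.202346801757812)
tip 239 0.0849 ((496.13043212890625, -126.93965148925781), (10.76252269744873, 17.671518325805664), 22.382204055786133)
10.125
```

View pics/w3.png

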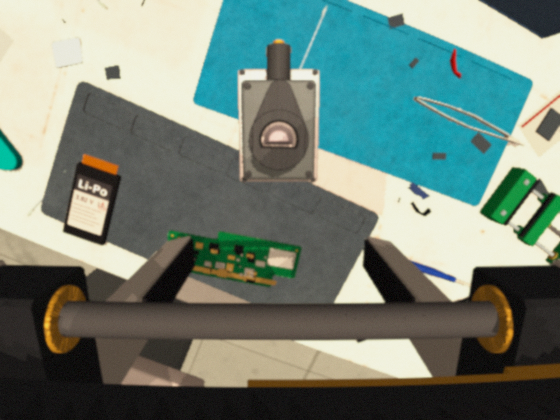

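The cam is on the shaft at (279,138) with its lobe pointing up towards the motor. The hub top is at 76 mm and the plate top at 52 mm, so it is fully home, and the gripper is clear.

```bash
python3 -c "
from bench import robot
print(robot.close_job())"
```

```text
the job is handed in; nothing more can be done
None
```

The cam is home on the shaft: hub top measured at 76 mm, lobe within about 2° of the drive's +x, gripper open and clear. I left the collar alone and handed the job in at about 10 s; no verdict came back.

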